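# Hang a second biscuit cutter on the occupied hook

### The job

Pick up the biscuit cutter with the wooden grip from the bench and hang it by its strap on the stand's hook, in front of the small cutter that already hangs there. The small one hangs in the way: use the cutter you hold to slide it gently back along the hook until it meets the back plate, so that both hang straight and level behind the hook's upturned tip. Never push the small cutter harder than 10 N nor press on the hook harder than 20 N, do not drop the cutter onto the hook, do not tip over, lift off or drop the small one, and leave the other kitchen things alone.

Things in the scene. Friction and masses are not known exactly. Their poses are not given: they have to be found in the camera images.
- stand: Fixed steel hook stand. Origin: on the bench in front of the post, z up. Its own x axis runs along the hook, from the open tip (-x) back to the post (+x). White base plate 150 x 130 x 12 mm. A clamp on the post carries a level round steel rod, 8 mm thick, in the stand's plane y = 0, pointing to -x; the rod's axis is 150 mm, its top 154 mm above the bench.
- post_top (a point): Top of the stand's 22 mm square post, 193 mm above the bench, 20 mm behind the stand's origin (+x). Axes as the stand's.
- plate_middle (a point): Fixed point, axes as the stand's: MIDDLE of the range of the hook's back plate (front face). The real face is up to 18 mm to either side along x, unmeasured: feel or see it. White plate 56 mm wide, from 6 mm above the rod's axis to 74 mm below. Rod free from face to inside of upturned tip: 69 mm. The square tip, 8 mm thick, 8 mm above the rod's top, shifts with the plate; all clamped fast.
- second: Cutter to hang, 0.14-0.28 kg: sheet-steel box frame 60 mm wide (y), 40 mm deep (x), standing on its edge. Origin: centre of underside, z up. Walls 30 mm high; above, a window open along x, 42 mm high, 56 mm wide, under a flat 3 mm strap as deep as the cutter (underside at 72 mm). On the strap a wooden grip block 24 (x) by 40 (y) mm, from 75 to 117 mm up. Hangs either way round.
- second_eye (a point): Centre of the underside of that cutter's strap, 72 mm above its origin: this rests on top of the rod when hung.
- first: Small cutter already on the hook, 0.10-0.19 kg: 50 mm wide (y), 26 mm deep (x), walls 26 mm high, window 38 mm high, 3 mm strap, no wooden grip. Origin: centre of underside; axes as the stand's. 2 to 41 mm of bare rod lie between it and the back plate; only when it touches the plate is there proper room (43 mm) before it. Slides on the rod at under 2 N, tilting a little if pushed low down.
- first_eye (a point): Centre of the underside of the small cutter's strap, 64 mm above its origin. It rests on top of the rod, so its height is that of the rod's top.
- bowl: Bystander: steel mixing bowl, 110 mm across, 55 mm high; origin at centre of its underside.
- jar: Bystander: glass jar, 64 mm across, 95 mm high; origin at centre of its underside.
- tub: Bystander: white plastic tub 100 x 80 mm, 50 mm high; origin at centre of its underside.
Not all that is in view belongs to the job. Leave any red look-alike of the second alone.

How it is judged:
By the outcome, as a careful person would: the job done as asked, in the order asked, and still so for the second after the job is handed in, with the robot touching nothing.
It also fails if it takes over 48 s, if anything falls off the work surface, if the arm or the gripper's body presses on something with over 40 N, if the wrist force passes 120 N, or if a joint passes its speed limit or range.

### The arm

A 7-joint arm with a two-finger parallel gripper is mounted at the origin on the work surface. World frame = base frame: x ahead of the robot, y to its left, z up, the work surface at z = 0. Lengths are in m, angles in rad, forces in N, time in s.
With the tool pointing down it reaches from about 0.425 to 0.925 m from the base axis. Payload 6.8 kg.
Tool frame: the origin (TCP) lies on the centre line of the jaws, within the pads' length; the fingertips stand 19 mm ahead of it and the grasp point (between the pads) is the TCP; z points along the fingers, y is the line along which they close (so a half turn about z gives the same grasp; the last joint's range is limited). The gripper opens to 85 mm and grips with 20 to 120 N. Pads are 22 mm wide; open, the fingers measure 114 mm over their backs; the gripper's body (76 mm by 85 mm) begins 54 mm behind the grasp point. The pads swing forward as they close: fully open they stand 13 mm farther back than shut.
Start: joints at [-1.314, 0.477, 0.022, 1.555, -0.011, 1.109, -0.083], TCP at [0.241, 0.631, 0.227] pointing down, gripper open.
Joint ranges: [-2.96, 2.96], [-0.34, 2.1], [-1.41, 1.46], [0.24, 2.44], [-1.37, 4.51], [0.17, 1.92], [-2.96, 2.96]. Speed limits (rad/s): [2.39, 2.39, 3.14, 3.14, 3.14, 3.14, 3.14].

### API

Orientations are given as a rotation vector (axis times angle).
In Python, from bench import r gives the robot as it stands. The module is installed in compiled form; this text tells all that it offers.
- The arm moves only by the tool arm_command, never from a script. Its argument "rows" is a list of rows, each an object of numbers: "fingers": the opening, from -1 (shut) to 1 (fully open); "x", "y", "z": the shift along the tool's x, y, z in m; "ax", "ay", "az": the turn, a rotation vector about the tool's x, y, z in degrees. In form: [{"fingers": .., "x": .., "y": .., "z": .., "ax": .., "ay": .., "az": ..}, ...]. A call has 1 to 10 rows; each row shifts and turns the commanded pose from where the row before left it, along the tool's axes as they then stand; what a row does not reach is not made up. A row lasts 1/12 s, in which the tool goes at most 41.7 mm and 7.16 degrees, less where a joint would pass 70% of its speed; a pose out of reach is approached as far as the arm can. A call is refused whole if a number of a shift passes 0.0417 or a number of a turn 7.16, either way. A call with a gripper value outside its range is refused whole. The fingers move at their own pace and stop on an object; "grip_force" is the grip in N (left out, the last holds). Time passes only in rows, so rows that do not move let the fingers close. It gives the time, the measured TCP pose, the force, the opening and the grip force at its end, in the units of the state.
- r.get_obs(): the state, without advancing time (a new reading comes with each control period).
- r.grab_frame(name): name is "scene" or "top"; returns a dict with "frame" (420x560x3 uint8, red, green, blue), "depth" (420x560 float32, m along the optical axis (not along the pixel's ray), 0 where there is no reading), "K" (3x3 intrinsics, pixels), "distortion" ([k1, k2, p1, p2, k3] as OpenCV has them; the pictures are not rectified), "world_from_camera" (4x4, takes a point from camera to world coordinates). Camera axes: x right, y down, z forward; pixel columns grow to the right and rows downward; lengths in m; the calibration is good to about 2 mm. A picture is of the moment at which its call begins.
- r.hand_in(): hands the job in; it is judged then, once.
The state is a dict: "clock": time; "joints": joint angles; "qvel": joint speeds; "tau": joint torques, N m; "tcp_pos": TCP position; "orientation": TCP orientation; "contact_force": force on the tool from outside, world axes, zero at the start; "moment": the same for the moment, N m; "grip_width": finger opening in m; "gripper_force": force on a finger pad.
Only numpy, scipy, OpenCV 4.12 (cv2) and the standard library are available. Lean on these libraries where they do the work, as an engineer would, in place of code of your own. Each camera call takes 0.05 s, during which the arm holds its last target. There are 200 camera calls.

## Working session

There is one attempt and no reset: what is moved stays moved. The work goes in short steps, Python scripts to look and compute and a tool call to move; the robot and the scene stay as the last step left them, time stands still between calls to the robot, and variables do not carry over. Pictures are saved under pics/ and viewed, at most 10 in all, crops included, and the job is handed in when it is done.

Besides the shell and the picture viewer there is one more tool, called as name(argument=value, ...) on one line, values as JSON. arm_command: Moves the arm, as the interface text tells. Its arguments: {"type":"object","properties":{"rows":{"type":"array"},"grip_force":{"type":"number"}},"required":["rows"]}

```bash
mkdir -p pics
cat > h.py <<'E'
import numpy as np,cv2,pickle
from bench import r
def grab(n,tag):
    f=r.grab_frame(n); pickle.dump(f,open(f'{n}_{tag}.pkl','wb'))
    cv2.imwrite(f'pics/{n}_{tag}.png',f['frame'][...,::-1]); return f
def load(n,tag): return pickle.load(open(f'{n}_{tag}.pkl','rb'))
def world(f):
    "world points of every depth pixel"
    h,w=f['depth'].shape; v,u=np.mgrid[:h,:w]
    p=cv2.undistortPoints(np.stack([u,v],-1).reshape(-1,1,2).astype(np.float64),f['K'],np.array(f['distortion'],float)).reshape(h,w,2)
    d=f['depth'][...,None]; c=np.concatenate([p*d,d],-1)
    T=f['world_from_camera']; return c@T[:3,:3].T+T[:3,3]
def ray(f,u,v,z):
    p=cv2.undistortPoints(np.array([[[u,v]]],float),f['K'],np.array(f['distortion'],float))[0,0]
    T=f['world_from_camera']; d=T[:3,:3]@[p[0],p[1],1]; o=T[:3,3]; return o+d*(z-o[2])/d[2]
E
python3 - <<'E'
from h import *
a=grab('scene','0');b=grab('top','0')
cv2.imwrite('pics/both0.png',np.hstack([cv2.resize(x['frame'],(400,300)) for x in(a,b)])[...,::-1])
o=r.get_obs();print(o)
for f in(a,b):print(f['world_from_camera'].round(3),f['K'][0,0])
E
```

```text
{'clock': 0.1, 'joints': array([-1.31414898,  0.47768043,  0.02233574,  1.55630594, -0.01150826,
        1.10932665, -0.08308857]), 'qvel': array([-0.0001866 , -0.00346707,  0.00020729, -0.00273712,  0.00070681,
        0.00090207,  0.00159505]), 'tau': array([ 5.51895500e-03, -5.97760785e+01,  1.61405571e+00, -2.81952381e+01,
        1.28359976e-02,  5.11366685e-03, -2.14502012e-05]), 'tcp_pos': array([0.24059724, 0.63010339, 0.22596733]), 'orientation': array([-5.69685919e-01, -3.08931789e+00,  2.48410457e-03]), 'contact_force': array([ 0.65283258,  0.56919509, -0.1236064 ]), 'moment': array([0.02836984, 0.01605126, 0.0400505 ]), 'gripper_force': 0.0, 'grip_width': 0.08551341895617845}
[[ 0.356  0.763 -0.54   1.108]
 [ 0.934 -0.3    0.192 -0.221]
 [-0.016 -0.573 -0.819  0.942]
 [ 0.     0.     0.     1.   ]] 464.7750434927438
[[-0.02  -0.996  0.088  0.475]
 [-0.999  0.023  0.03  -0.041]
 [-0.032 -0.088 -0.996  1.193]
 [ 0.     0.     0.     1.   ]] 428.5991050717039
```

View pics/scene_0.png

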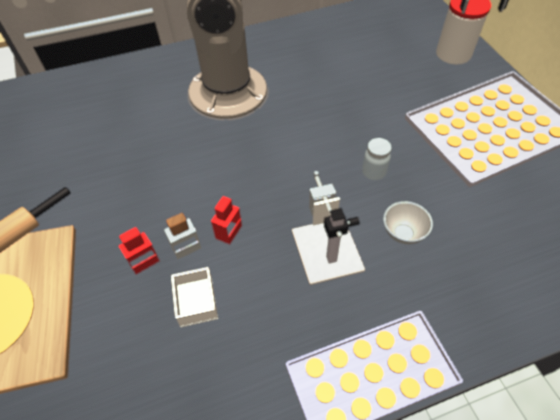

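View pics/top_0.png

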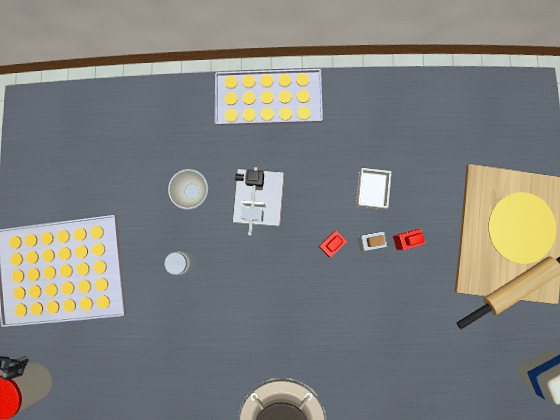

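Candidates for the cutter (scene / top pixels):
- Red look-alike at (138,248) / (409,240).
- Steel cutter with brown wooden grip at (180,232) / (374,241). This is the one I choose.
- Red look-alike at (227,218) / (333,243).

The stand is at (327,245) / (258,198), and its hook tip is at (317,175) / (250,232) pointing toward the robot.

Run:
```python
from h import *
a=load('scene','0');b=load('top','0')
for n,f,box in(('scene',a,(150,200,200,265)),('top',b,(350,225,398,258))):
    W=world(f);hsv=cv2.cvtColor(f['frame'],cv2.COLOR_RGB2HSV).astype(int)
    x0,y0,x1,y1=box; m=np.zeros(f['depth'].shape,bool);m[y0:y1,x0:x1]=1
    H,S,V=hsv[...,0],hsv[...,1],hsv[...,2]
    wood=m&(H>4)&(H<25)&(S>90)&(V>60)
    P=W[wood];top=wood&(W[...,2]>.108)
    print(n,'wood',wood.sum(),np.median(P,0).round(4),'z',np.percentile(P[:,2],[2,98]).round(3),'top',top.sum())
    for zlo,zhi,mm,nm in((.108,.125,wood,'grip'),(.06,.085,m&(S<80),'strap')):
        t=mm&(W[...,2]>zlo)&(W[...,2]<zhi)
        q=W[t][:,:2].astype(np.float32)
        if len(q)>8: print(nm,len(q),cv2.minAreaRect(q))
# stand, top view
W=world(b);F=b['frame']
def prof(f,box,zlo,zhi,nm):
    W=world(f);x0,y0,x1,y1=box;w=W[y0:y1,x0:x1].reshape(-1,3);q=w[(w[:,2]>zlo)&(w[:,2]<zhi)]
    if len(q)>5: print(nm,len(q),q.mean(0).round(4),cv2.minAreaRect(q[:,:2].astype(np.float32)))
for n,f,box in(('top',b,(225,160,292,240)),('scene',a,(285,165,370,285))):
    for l,h in((.006,.018),(.140,.149),(.149,.153),(.153,.158),(.158,.166),(.185,.2)):prof(f,box,l,h,f'{n} {l}')
c1=cv2.resize(a['frame'][165:285,285:370],None,fx=4.6,fy=4.6,interpolation=cv2.INTER_CUBIC)
c2=cv2.resize(a['frame'][195:275,115:245],None,fx=3,fy=3,interpolation=cv2.INTER_CUBIC)
C=np.zeros((600,800,3),np.uint8);C[:552,:391]=c1[:552,:391];C[:240,400:790]=c2
c3=cv2.resize(b['frame'][160:240,225:292],None,fx=4,fy=4,interpolation=cv2.INTER_CUBIC);C[260:580,400:668]=c3
cv2.imwrite('pics/crop.png',C[...,::-1])
```

```text
scene wood 298 [ 0.498  -0.2502  0.1161] z [0.085 0.122] top 199
grip 197 ((0.48985370993614197, -0.25049859285354614), (0.025006506592035294, 0.03884223848581314), 11.324216842651367)
strap 257 ((0.4932880103588104, -0.2685387134552002), (0.04268304631114006, 0.09713596105575562), 9.492234230041504)
top wood 151 [ 0.4888 -0.2487  0.1165] z [0.091 0.121] top 138
grip 137 ((0.4896966516971588, -0.2514564096927643), (0.022518550977110863, 0.03704425320029259), 9.639680862426758)
strap 196 ((0.48937100172042847, -0.25254175066947937), (0.04025084152817726, 0.05930804833769798), 8.86494255065918)
top 0.006 1672 [0.6172 0.0448 0.0122] ((0.6125589609146118, 0.054879315197467804), (0.21371209621429443, 0.17300434410572052), 2.6668701171875)
top 0.14 32 [0.597  0.0505 0.1452] ((0.5794492959976196, 0.057539887726306915), (0.050028011202812195, 0.13475756347179413), 85.87165069580078)
top 0.149 76 [0.5926 0.058  0.1517] ((0.6009569764137268, 0.050956204533576965), (0.147574782371521, 0.06541275978088379), 12.78073501586914)
top 0.153 285 [0.5845 0.0599 0.1558] ((0.5967179536819458, 0.052812978
[... 536 characters left out ...]
0502 0.1448] ((0.6076676249504089, 0.06320054829120636), (0.06870999187231064, 0.12223228812217712), 88.52812194824219)
scene 0.149 79 [0.6292 0.0545 0.1512] ((0.595245361328125, 0.0513283871114254), (0.1587536484003067, 0.06491734832525253), 7.577959060668945)
scene 0.153 279 [0.5955 0.0593 0.156 ] ((0.5958731174468994, 0.054053571075201035), (0.16016130149364471, 0.07035452127456665), 7.451846122741699)
scene 0.158 343 [0.594  0.0602 0.1602] ((0.5897888541221619, 0.06556399911642075), (0.07085468620061874, 0.15907177329063416), 87.86854553222656)
scene 0.185 160 [0.6506 0.0497 0.1942] ((0.6484451293945312, 0.05048435553908348), (0.02608899027109146, 0.027501244097948074), 83.9913558959961)
```

View pics/crop.png

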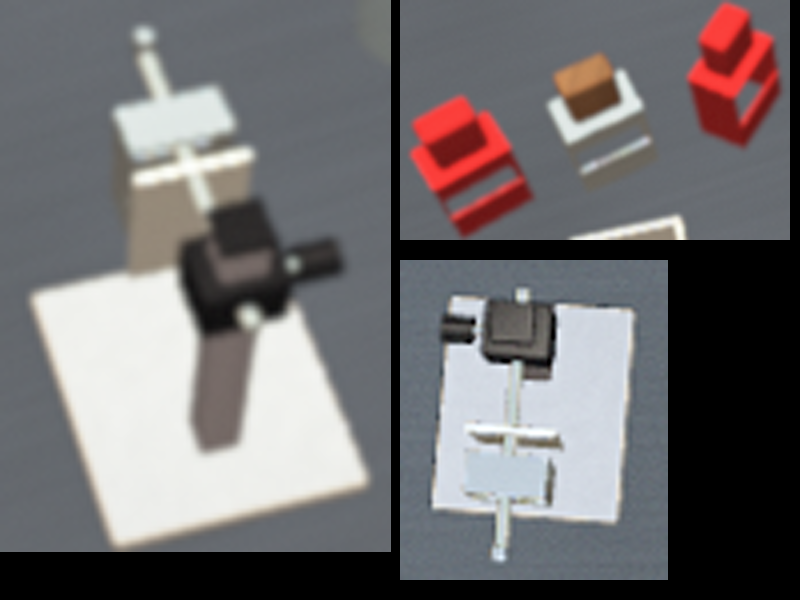

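The close crop confirms it: the middle cutter is the steel one with the brown wooden grip, flanked by two red look-alikes. On the stand, the small cutter sits just in front of the white plate.

Run:
```python
from h import *
a=load('scene','0');b=load('top','0')
S=lambda x,y:(x/4.6+285-.4,y/4.6+165-.4); T=lambda x,y:((x-400)/4+225-.4,(y-260)/4+160-.4)
for n,f,p,z in(('tip',a,S(144,33),.162),('tip',b,T(499,553),.162),
 ('plateR',a,S(135,180),.156),('plateL',a,S(253,153),.156),('plateL',b,T(465,429),.156),('plateR',b,T(558,434),.156),
 ('rodback',a,S(205,203),.154),('rodback',b,T(516,370),.154),
 ('f00',a,S(113,110),.157),('f10',a,S(222,88),.157),('f11',a,S(236,128),.157),('f01',a,S(125,153),.157),
 ('f',b,T(465,452),.157),('f',b,T(552,456),.157),('f',b,T(549,504),.157),('f',b,T(469,494),.157)):
    print(n,'scene' if f is a else 'top',ray(f,*p,z).round(4))
for n,f,box in(('scene',a,(300,180,342,205)),('top',b,(238,205,266,224))):
    W=world(f);x0,y0,x1,y1=box;w=W[y0:y1,x0:x1].reshape(-1,3);q=w[(w[:,2]>.15)&(w[:,2]<.166)]
    print(n,len(q),q.mean(0).round(4),cv2.minAreaRect(q[:,:2].astype(np.float32)))
for n,f,box in(('base scene',a,(285,215,370,285)),('base top',b,(225,160,292,232))):
    x0,y0,x1,y1=box;m=(f['frame'].min(-1)>185).astype(np.uint8);mm=m*0;mm[y0:y1,x0:x1]=m[y0:y1,x0:x1]
    v,u=np.nonzero(mm);q=np.array([ray(f,i,j,.012)[:2] for i,j in zip(u,v)],np.float32);print(n,cv2.minAreaRect(q))
```

```text
tip scene [0.5117 0.0659 0.162 ]
tip top [0.5144 0.0623 0.162 ]
plateR scene [0.586  0.0301 0.156 ]
plateL scene [0.5917 0.0864 0.156 ]
plateL top [0.5908 0.0827 0.156 ]
plateR top [0.5863 0.0258 0.156 ]
rodback scene [0.6082 0.0552 0.154 ]
rodback top [0.6266 0.0511 0.154 ]
f00 scene [0.5456 0.036  0.157 ]
f10 scene [0.5523 0.0885 0.157 ]
f11 scene [0.5763 0.0848 0.157 ]
f01 scene [0.5708 0.0315 0.157 ]
f top [0.5766 0.0827 0.157 ]
f top [0.5729 0.0296 0.157 ]
f top [0.5436 0.032  0.157 ]
f top [0.5508 0.0806 0.157 ]
scene 389 [0.568  0.0584 0.1577] ((0.5627599358558655, 0.06028641760349274), (0.05349867045879364, 0.0696529895067215), 81.56647491455078)
top 245 [0.5615 0.0582 0.1568] ((0.5611214637756348, 0.057438064366579056), (0.041696902364492416, 0.05235724151134491), 18.965391159057617)
base scene ((0.6192708611488342, 0.054265160113573074), (0.12901954352855682, 0.14887411892414093), 84.19347381591797)
base top ((0.6118921637535095, 0.053096503019332886), (0.12812624871730804, 0.17709815502166748), 84.14671325683594)
```

arm_command(rows=[{"fingers": 0.55,"x": 0.0,"y": -0.04,"z": 0,"az": -5},{"fingers": 0.55,"y": -0.04,"az": -5},{"fingers": 0.55,"y": -0.04},{"fingers": 0.55,"y": -0.04}], grip_force=60)

```text
validation failed for argument at $.ro...
```

Run:
```python
from h import *
o=r.get_obs();print(o['clock'],o['joints'].round(3),o['tcp_pos'].round(4),o['orientation'].round(3),o['grip_width'],o['contact_force'])
```

```text
0.1 [-1.314  0.478  0.022  1.556 -0.012  1.109 -0.083] [0.2406 0.6301 0.226 ] [-5.700e-01 -3.089e+00  2.000e-03] 0.08551341895617845 [ 0.65283258  0.56919509 -0.1236064 ]
```

arm_command(rows=[{"fingers": 0.5,"x": 0,"y": 0,"z": -0.01,"ax": 0,"ay": 0,"az": -6},{"fingers": 0.5,"x": 0,"y": 0,"z": -0.01,"ax": 0,"ay": 0,"az": -6},{"fingers": 0.5,"x": 0,"y": 0,"z": -0.01,"ax": 0,"ay": 0,"az": -6},{"fingers": 0.5,"x": 0,"y": 0,"z": -0.01,"ax": 0,"ay": 0,"az": -6},{"fingers": 0.5,"x": 0,"y": 0,"z": -0.01,"ax": 0,"ay": 0,"az": -6},{"fingers": 0.5,"x": -0.03,"y": -0.03,"z": 0,"ax": 0,"ay": 0,"az": 0},{"fingers": 0.5,"x": -0.03,"y": -0.03,"z": 0,"ax": 0,"ay": 0,"az": 0},{"fingers": 0.5,"x": -0.03,"y": -0.03,"z": 0,"ax": 0,"ay": 0,"az": 0},{"fingers": 0.5,"x": -0.03,"y": -0.03,"z": 0,"ax": 0,"ay": 0,"az": 0},{"fingers": 0.5,"x": -0.03,"y": -0.03,"z": 0,"ax": 0,"ay": 0,"az": 0}], grip_force=60)

```text
clock: 0.93
tcp_pos: [0.4108, 0.5068, 0.2764]
orientation: [0.249, -3.131, 0.001]
contact_force: [1.1, 1.3, -0.5]
grip_width: 0.0643
gripper_force: 0.0
```

```bash
cat >> h.py <<'E'
from scipy.spatial.transform import Rotation as R
def st():
    o=r.get_obs();M=R.from_rotvec(o['orientation']).as_matrix()
    print('t',round(o['clock'],2),'q',o['joints'].round(2),'p',o['tcp_pos'].round(4),'F',o['contact_force'].round(2),'w',round(o['grip_width'],4),'gf',round(o['gripper_force'],1))
    print(' yaw(tool y)',np.degrees(np.arctan2(M[1,1],M[0,1])).round(2),'z axis',M[:,2].round(4))
    return o,M
E
python3 -c "
from h import *
st()"
```

```text
t 0.93 q [-0.97  0.4  -0.03  1.55  0.01  1.19  0.74] p [0.4108 0.5068 0.2764] F [ 1.11  1.29 -0.47] w 0.0643 gf 0.0
 yaw(tool y) 99.11 z axis [-4.e-04 -6.e-04 -1.e+00]
```

arm_command(rows=[{"fingers": 0.5,"x": 0,"y": -0.04,"z": 0,"ax": 0,"ay": 0,"az": 0},{"fingers": 0.5,"x": 0,"y": -0.04,"z": 0,"ax": 0,"ay": 0,"az": 0},{"fingers": 0.5,"x": 0,"y": -0.04,"z": 0,"ax": 0,"ay": 0,"az": 0},{"fingers": 0.5,"x": 0,"y": -0.04,"z": 0,"ax": 0,"ay": 0,"az": 0},{"fingers": 0.5,"x": 0,"y": -0.04,"z": 0,"ax": 0,"ay": 0,"az": 0},{"fingers": 0.5,"x": 0,"y": -0.04,"z": 0,"ax": 0,"ay": 0,"az": 0},{"fingers": 0.5,"x": 0,"y": -0.04,"z": 0,"ax": 0,"ay": 0,"az": 0},{"fingers": 0.5,"x": 0,"y": -0.04,"z": 0,"ax": 0,"ay": 0,"az": 0},{"fingers": 0.5,"x": 0,"y": -0.04,"z": 0,"ax": 0,"ay": 0,"az": 0},{"fingers": 0.5,"x": 0,"y": -0.04,"z": 0,"ax": 0,"ay": 0,"az": 0}])

```text
clock: 1.77
tcp_pos: [0.4724, 0.1114, 0.2767]
orientation: [0.249, -3.131, -0.0]
contact_force: [1.0, 0.5, -0.3]
grip_width: 0.0642
gripper_force: 0.0
```

arm_command(rows=[{"fingers": 0.5,"x": 0,"y": -0.04,"z": 0,"ax": 0,"ay": 0,"az": 0},{"fingers": 0.5,"x": 0,"y": -0.04,"z": 0,"ax": 0,"ay": 0,"az": 0},{"fingers": 0.5,"x": 0,"y": -0.04,"z": 0,"ax": 0,"ay": 0,"az": 0},{"fingers": 0.5,"x": 0,"y": -0.04,"z": 0,"ax": 0,"ay": 0,"az": 0},{"fingers": 0.5,"x": 0.01,"y": -0.04,"z": 0,"ax": 0,"ay": 0,"az": 0},{"fingers": 0.5,"x": 0.01,"y": -0.04,"z": 0,"ax": 0,"ay": 0,"az": 0},{"fingers": 0.5,"x": 0.01,"y": -0.04,"z": 0,"ax": 0,"ay": 0,"az": 0},{"fingers": 0.5,"x": 0.01,"y": -0.04,"z": 0,"ax": 0,"ay": 0,"az": 0},{"fingers": 0.5,"x": 0.007,"y": -0.03,"z": 0,"ax": 0,"ay": 0,"az": 0},{"fingers": 0.5,"x": 0,"y": 0,"z": 0,"ax": 0,"ay": 0,"az": 0}])

```text
clock: 2.6
tcp_pos: [0.4793, -0.2471, 0.2769]
orientation: [0.233, -3.132, 0.005]
contact_force: [-0.8, 0.9, 0.7]
grip_width: 0.0643
gripper_force: 0.0
```

```bash
python3 -c "
from h import *
o,M=st();print('tool delta to grip',(M.T@(np.array([.4897,-.251,.101])-o['tcp_pos'])).round(4))"
```

```text
t 2.6 q [-0.03  0.21  0.46  1.85 -0.1   1.11  2.18] p [ 0.4793 -0.2471  0.2769] F [-0.81  0.91  0.7 ] w 0.0643 gf 0.0
 yaw(tool y) 98.52 z axis [-5.0e-04 -3.5e-03 -1.0e+00]
tool delta to grip [-0.0099 -0.0048  0.176 ]
```

arm_command(rows=[{"fingers": 0.5,"x": -0.01,"y": -0.005,"z": 0,"ax": 0,"ay": 0,"az": -1},{"fingers": 0.5,"x": 0,"y": 0,"z": 0.03,"ax": 0,"ay": 0,"az": 0},{"fingers": 0.5,"x": 0,"y": 0,"z": 0.03,"ax": 0,"ay": 0,"az": 0},{"fingers": 0.5,"x": 0,"y": 0,"z": 0.03,"ax": 0,"ay": 0,"az": 0},{"fingers": 0.5,"x": 0,"y": 0,"z": 0.02,"ax": 0,"ay": 0,"az": 0},{"fingers": 0.5,"x": 0,"y": 0,"z": 0,"ax": 0,"ay": 0,"az": 0}])

```text
clock: 3.1
tcp_pos: [0.4908, -0.2398, 0.1623]
orientation: [0.282, -3.122, -0.006]
contact_force: [-0.4, 0.8, 0.1]
grip_width: 0.064
gripper_force: 0.0
```

```bash
python3 -c "
from h import *
o,M=st();print('tool delta to grip',(M.T@(np.array([.4897,-.251,.101])-o['tcp_pos'])).round(4))"
```

```text
t 3.1 q [ 0.01  0.36  0.41  1.94 -0.19  0.88  2.27] p [ 0.4908 -0.2398  0.1623] F [-0.39  0.83  0.13] w 0.064 gf 0.0
 yaw(tool y) 100.31 z axis [-0.0076  0.0031 -1.    ]
tool delta to grip [ 0.0027 -0.0111  0.0613]
```

arm_command(rows=[{"fingers": 0.5,"x": 0.001,"y": -0.01,"z": 0,"ax": 0,"ay": 0,"az": 0.5},{"fingers": 0.5,"x": 0,"y": 0,"z": 0.01,"ax": 0,"ay": 0,"az": 0},{"fingers": 0.5,"x": 0,"y": 0,"z": 0,"ax": 0,"ay": 0,"az": 0}])

```text
clock: 3.35
tcp_pos: [0.4938, -0.2535, 0.1569]
orientation: [-0.262, 3.13, -0.001]
contact_force: [-0.3, -0.2, -0.1]
grip_width: 0.064
gripper_force: 0.0
```

```bash
python3 -c "
from h import *
o,M=st();print('tool delta to grip',(M.T@(np.array([.4897,-.251,.101])-o['tcp_pos'])).round(4))"
```

```text
t 3.35 q [ 0.03  0.38  0.42  1.94 -0.2   0.86  2.29] p [ 0.4938 -0.2535  0.1569] F [-0.32 -0.16 -0.09] w 0.064 gf 0.0
 yaw(tool y) 99.57 z axis [ 1.e-03 -5.e-04 -1.e+00]
tool delta to grip [0.0036 0.0032 0.0559]
```

arm_command(rows=[{"fingers": 0.5,"x": 0.003,"y": 0.003,"z": 0.01,"ax": 0,"ay": 0,"az": 0},{"fingers": 0.5,"x": 0,"y": 0,"z": 0.015,"ax": 0,"ay": 0,"az": 0},{"fingers": 0.5,"x": 0,"y": 0,"z": 0.015,"ax": 0,"ay": 0,"az": 0},{"fingers": 0.5,"x": 0,"y": 0,"z": 0.01,"ax": 0,"ay": 0,"az": 0},{"fingers": 0.5,"x": 0,"y": 0,"z": 0,"ax": 0,"ay": 0,"az": 0},{"fingers": 0.5,"x": 0,"y": 0,"z": 0,"ax": 0,"ay": 0,"az": 0}])

```text
clock: 3.85
tcp_pos: [0.4895, -0.2503, 0.1067]
orientation: [0.263, -3.13, -0.001]
contact_force: [-0.2, -0.1, 0.7]
grip_width: 0.0641
gripper_force: 0.0
```

```bash
python3 -c "
from h import *
o,M=st();print('tool delta to grip',(M.T@(np.array([.4897,-.251,.101])-o['tcp_pos'])).round(4))"
```

```text
t 3.85 q [ 0.05  0.44  0.39  1.98 -0.24  0.76  2.32] p [ 0.4895 -0.2503  0.1067] F [-0.2  -0.05  0.65] w 0.0641 gf 0.0
 yaw(tool y) 99.6 z axis [-6.e-04  3.e-04 -1.e+00]
tool delta to grip [-0.0001 -0.0007  0.0057]
```

arm_command(rows=[{"fingers": 0.5,"x": 0,"y": 0,"z": 0.004,"ax": 0,"ay": 0,"az": 0},{"fingers": 0.5,"x": 0,"y": 0,"z": 0,"ax": 0,"ay": 0,"az": 0},{"fingers": -1,"x": 0,"y": 0,"z": 0,"ax": 0,"ay": 0,"az": 0},{"fingers": -1,"x": 0,"y": 0,"z": 0,"ax": 0,"ay": 0,"az": 0},{"fingers": -1,"x": 0,"y": 0,"z": 0,"ax": 0,"ay": 0,"az": 0},{"fingers": -1,"x": 0,"y": 0,"z": 0,"ax": 0,"ay": 0,"az": 0},{"fingers": -1,"x": 0,"y": 0,"z": 0,"ax": 0,"ay": 0,"az": 0},{"fingers": -1,"x": 0,"y": 0,"z": 0,"ax": 0,"ay": 0,"az": 0}], grip_force=80)

```text
clock: 4.52
tcp_pos: [0.4903, -0.251, 0.1037]
orientation: [-0.262, 3.129, -0.001]
contact_force: [-0.9, -0.0, 5.9]
grip_width: 0.0377
gripper_force: 79.9
```

```bash
python3 -c "
from h import *
o,M=st()"
```

```text
t 4.52 q [ 0.06  0.45  0.38  1.98 -0.24  0.75  2.32] p [ 0.4903 -0.251   0.1037] F [-0.94 -0.01  5.95] w 0.0377 gf 79.9
 yaw(tool y) 99.59 z axis [ 1.6e-03 -5.0e-04 -1.0e+00]
```

arm_command(rows=[{"fingers": -1,"x": 0,"y": 0,"z": -0.01,"ax": 0,"ay": 0,"az": 0},{"fingers": -1,"x": 0,"y": 0,"z": -0.03,"ax": 0,"ay": 0,"az": 0},{"fingers": -1,"x": 0,"y": 0,"z": -0.04,"ax": 0,"ay": 0,"az": 0},{"fingers": -1,"x": 0,"y": 0,"z": -0.04,"ax": 0,"ay": 0,"az": 0},{"fingers": -1,"x": 0,"y": 0,"z": -0.02,"ax": 0,"ay": 0,"az": 0},{"fingers": -1,"x": 0,"y": 0,"z": -0.01,"ax": 0,"ay": 0,"az": 5},{"fingers": -1,"x": 0,"y": 0,"z": 0,"ax": 0,"ay": 0,"az": 5},{"fingers": -1,"x": 0,"y": 0,"z": 0,"ax": 0,"ay": 0,"az": 5.2},{"fingers": -1,"x": 0,"y": 0,"z": 0,"ax": 0,"ay": 0,"az": 0}])

```text
clock: 5.27
tcp_pos: [0.4893, -0.2503, 0.2532]
orientation: [-0.158, -3.137, -0.0]
contact_force: [0.0, 0.3, -2.6]
grip_width: 0.0375
gripper_force: 81.2
```

```bash
python3 -c "
from h import *
o,M=st();print('tool delta',(M.T@(np.array([.4594,.0693,.24])-o['tcp_pos'])).round(4))"
```

```text
t 5.27 q [-0.05  0.26  0.5   1.85 -0.14  1.06  1.97] p [ 0.4893 -0.2503  0.2532] F [ 0.03  0.27 -2.61] w 0.0375 gf 81.2
 yaw(tool y) 84.22 z axis [-2.e-04  3.e-04 -1.e+00]
tool delta [0.0619 0.3149 0.0133]
```

arm_command(rows=[{"fingers": -1,"x": 0.01,"y": 0.02,"z": 0,"ax": 0,"ay": 0,"az": 0},{"fingers": -1,"x": 0.01,"y": 0.035,"z": 0,"ax": 0,"ay": 0,"az": 0},{"fingers": -1,"x": 0.01,"y": 0.04,"z": 0,"ax": 0,"ay": 0,"az": 0},{"fingers": -1,"x": 0.01,"y": 0.04,"z": 0,"ax": 0,"ay": 0,"az": 0},{"fingers": -1,"x": 0.01,"y": 0.04,"z": 0,"ax": 0,"ay": 0,"az": 0},{"fingers": -1,"x": 0.01,"y": 0.04,"z": 0,"ax": 0,"ay": 0,"az": 0},{"fingers": -1,"x": 0.002,"y": 0.04,"z": 0,"ax": 0,"ay": 0,"az": 0},{"fingers": -1,"x": 0,"y": 0.035,"z": 0,"ax": 0,"ay": 0,"az": 0},{"fingers": -1,"x": 0,"y": 0.025,"z": 0,"ax": 0,"ay": 0,"az": 0},{"fingers": -1,"x": 0,"y": 0,"z": 0,"ax": 0,"ay": 0,"az": 0}])

```text
clock: 6.1
tcp_pos: [0.4585, 0.0753, 0.2529]
orientation: [0.136, 3.139, 0.003]
contact_force: [0.3, -0.8, -2.7]
grip_width: 0.0374
gripper_force: 81.5
```

```bash
cat >> h.py <<'E'
U=np.array([.9949,-.1011,0]);V=np.array([.1011,.9949,0])
def eye(k=.0317):
    o,M=st();e=o['tcp_pos']+k*M[:,2]
    ax=M[:,0]*-1 # cutter x (towards post)
    b=e+.02*ax;f=e-.02*ax
    print(' eye u,v,z',(e@U).round(4),(e@V).round(4),e[2].round(4),'back u,z',(b@U).round(4),b[2].round(4),'front',(f@U).round(4),f[2].round(4),'pitch',np.degrees(np.arcsin(-ax[2])).round(2),'Fu,Fv',(o['contact_force']@U).round(2),(o['contact_force']@V).round(2))
    return o,M
E
python3 -c "
from h import *
eye()
grab('scene','1')"
```

```text
t 6.1 q [-0.52  0.09  0.24  2.02 -0.03  1.03  1.22] p [0.4585 0.0753 0.2529] F [ 0.25 -0.84 -2.69] w 0.0374 gf 81.5
 yaw(tool y) 85.05 z axis [ 2.0e-04  1.9e-03 -1.0e+00]
 eye u,v,z 0.4486 0.1213 0.2212 back u,z 0.4686 0.2212 front 0.4286 0.2212 pitch -0.0 Fu,Fv 0.34 -0.81
```

View pics/scene_1.png

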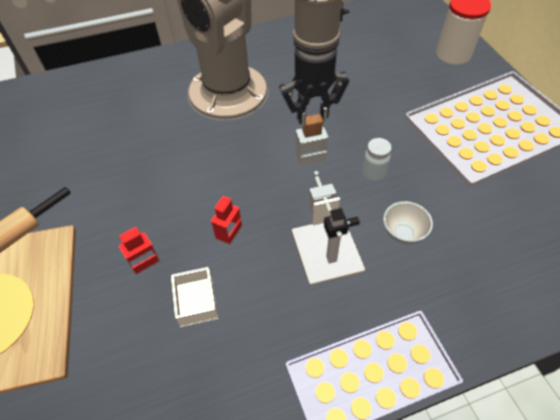

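arm_command(rows=[{"fingers": -1,"x": 0,"y": 0,"z": 0,"ax": 0,"ay": 6,"az": 0},{"fingers": -1,"x": 0,"y": 0,"z": 0,"ax": 0,"ay": 6,"az": 0},{"fingers": -1,"x": 0,"y": 0,"z": 0,"ax": 0,"ay": 6,"az": 0},{"fingers": -1,"x": 0,"y": 0,"z": 0,"ax": 0,"ay": 0,"az": 0},{"fingers": -1,"x": 0,"y": 0,"z": 0,"ax": 0,"ay": 0,"az": 0}])

```text
clock: 6.57
tcp_pos: [0.4594, 0.0676, 0.2517]
orientation: [-0.14, -2.824, -0.02]
contact_force: [-0.5, 0.5, -2.9]
grip_width: 0.0374
gripper_force: 81.5
```

```bash
python3 -c "
from h import *
o,M=eye();print('M',M.round(3))
f=load('scene','1');W=world(f);hsv=cv2.cvtColor(f['frame'],cv2.COLOR_RGB2HSV).astype(int)
q=W[112:165,290:335].reshape(-1,3);h=hsv[112:165,290:335].reshape(-1,3)
w=q[(h[:,0]>4)&(h[:,0]<25)&(h[:,1]>90)];print('wood z',np.percentile(w[:,2],[3,50,97]).round(4),len(w))
s=q[(h[:,1]<80)&(q[:,2]>.2)&(q[:,2]<.235)];print('strap',len(s),s.mean(0).round(4),cv2.minAreaRect(s[:,:2].astype(np.float32)))
s=q[(h[:,1]<80)&(q[:,2]>.14)&(q[:,2]<.24)];print(np.histogram(s[:,2],bins=np.arange(.14,.245,.005)))
"
```

```text
t 6.57 q [-0.44  0.29  0.28  1.83 -0.16  1.34  1.37] p [0.4594 0.0676 0.2517] F [-0.49  0.48 -2.94] w 0.0374 gf 81.5
 yaw(tool y) 84.33 z axis [-0.3074  0.0289 -0.9511]
 eye u,v,z 0.4404 0.1136 0.2216 back u,z 0.4594 0.2154 front 0.4214 0.2278 pitch 17.98 Fu,Fv -0.54 0.43
M [[-0.946  0.099 -0.307]
 [ 0.094  0.995  0.029]
 [ 0.309 -0.002 -0.951]]
wood z [0.2343 0.2613 0.2715] 343
strap 300 [0.4643 0.0686 0.2229] ((0.4586945176124573, 0.0752444714307785), (0.061439573764801025, 0.04231343790888786), 84.16522216796875)
(array([  0,   5,  41,  83,  77,  79,  85,  78,  69,  26,  12,  23,  18,
        14,  16,  14,  55, 168,  15,   8]), array([0.14 , 0.145, 0.15 , 0.155, 0.16 , 0.165, 0.17 , 0.175, 0.18 ,
       0.185, 0.19 , 0.195, 0.2  , 0.205, 0.21 , 0.215, 0.22 , 0.225,
       0.23 , 0.235, 0.24 ]))
```

arm_command(rows=[{"fingers": -1,"x": -0.005,"y": 0.0017,"z": 0.0152,"ax": 0,"ay": 0,"az": 0},{"fingers": -1,"x": -0.005,"y": 0,"z": 0.0152,"ax": 0,"ay": 0,"az": 0},{"fingers": -1,"x": -0.005,"y": 0,"z": 0.0152,"ax": 0,"ay": 0,"az": 0},{"fingers": -1,"x": 0,"y": 0,"z": 0,"ax": 0,"ay": 0,"az": 0},{"fingers": -1,"x": 0,"y": 0,"z": 0,"ax": 0,"ay": 0,"az": 0},{"fingers": -1,"x": 0,"y": 0,"z": 0,"ax": 0,"ay": 0,"az": 0}])

```text
clock: 7.07
tcp_pos: [0.4592, 0.0706, 0.2061]
orientation: [-0.138, -2.827, -0.023]
contact_force: [-0.3, 0.6, -2.5]
grip_width: 0.0373
gripper_force: 81.5
```

```bash
python3 -c "
from h import *
o,M=eye();print('down',(M.T@[0,0,-1]).round(3),'u',(M.T@U).round(3))"
```

```text
t 7.07 q [-0.44  0.34  0.27  1.88 -0.18  1.24  1.39] p [0.4592 0.0706 0.2061] F [-0.28  0.6  -2.49] w 0.0373 gf 81.5
 yaw(tool y) 84.41 z axis [-0.3052  0.0306 -0.9518]
 eye u,v,z 0.44 0.1166 0.1759 back u,z 0.459 0.1697 front 0.421 0.182 pitch 17.87 Fu,Fv -0.34 0.57
down [-0.307 -0.001  0.952] u [-0.952 -0.004 -0.307]
```

arm_command(rows=[{"fingers": -1,"x": -0.0085,"y": -0.001,"z": 0.0,"ax": 0,"ay": 0,"az": 0},{"fingers": -1,"x": -0.0076,"y": 0,"z": -0.0025,"ax": 0,"ay": 0,"az": 0},{"fingers": -1,"x": -0.0076,"y": 0,"z": -0.0025,"ax": 0,"ay": 0,"az": 0},{"fingers": -1,"x": -0.0076,"y": 0,"z": -0.0025,"ax": 0,"ay": 0,"az": 0},{"fingers": -1,"x": -0.0076,"y": 0,"z": -0.0025,"ax": 0,"ay": 0,"az": 0},{"fingers": -1,"x": -0.0076,"y": 0,"z": -0.0025,"ax": 0,"ay": 0,"az": 0},{"fingers": -1,"x": -0.0076,"y": 0,"z": -0.0025,"ax": 0,"ay": 0,"az": 0},{"fingers": -1,"x": -0.0076,"y": 0,"z": -0.0025,"ax": 0,"ay": 0,"az": 0},{"fingers": -1,"x": 0,"y": 0,"z": 0,"ax": 0,"ay": 0,"az": 0},{"fingers": -1,"x": 0,"y": 0,"z": 0,"ax": 0,"ay": 0,"az": 0}])

```text
clock: 7.9
tcp_pos: [0.523, 0.0634, 0.2021]
orientation: [-0.139, -2.824, -0.022]
contact_force: [0.4, -0.1, -2.8]
grip_width: 0.0373
gripper_force: 81.5
```

```bash
python3 -c "
from h import *
o,M=eye();f=grab('scene','2');g=grab('top','2')
c=cv2.resize(f['frame'][120:240,270:370],None,fx=5,fy=5,interpolation=cv2.INTER_CUBIC)
c2=cv2.resize(g['frame'][180:260,215:290],None,fx=4,fy=4)
C=np.zeros((600,800,3),np.uint8);C[:,:500]=c;C[:320,500:]=c2;cv2.imwrite('pics/c2.png',C[...,::-1])"
```

```text
t 7.9 q [-0.4   0.45  0.28  1.73 -0.2   1.29  1.44] p [0.523  0.0634 0.2021] F [ 0.41 -0.12 -2.77] w 0.0373 gf 81.5
 yaw(tool y) 84.38 z axis [-0.3079  0.0301 -0.9509]
 eye u,v,z 0.5042 0.1159 0.172 back u,z 0.5232 0.1658 front 0.4851 0.1782 pitch 18.02 Fu,Fv 0.42 -0.08
```

View pics/c2.png

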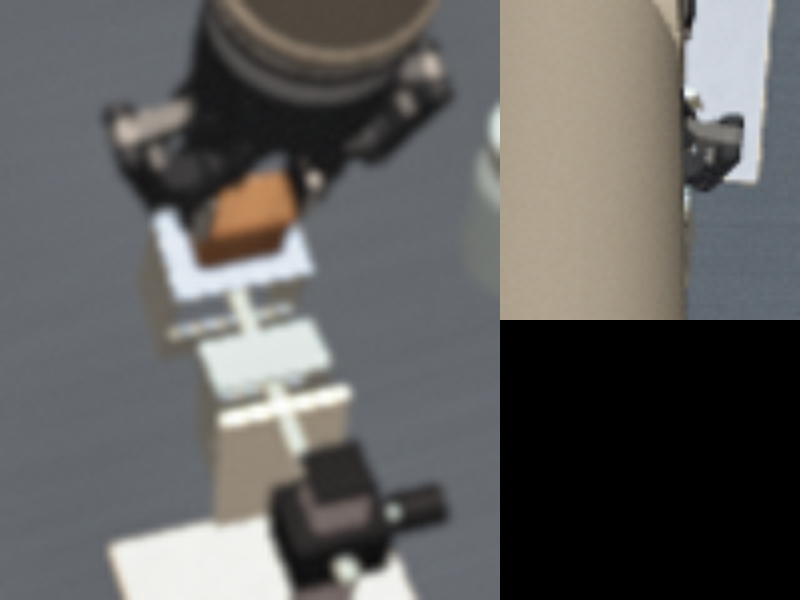

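The picture shows the rod at (243,310) passing through the held cutter's window, with its strap in front of the small cutter's strap at (265,345). I'll lower the back edge gently onto rod height.

arm_command(rows=[{"fingers": -1,"x": -0.0012,"y": 0,"z": 0.0038,"ax": 0,"ay": 0,"az": 0},{"fingers": -1,"x": -0.0012,"y": 0,"z": 0.0038,"ax": 0,"ay": 0,"az": 0},{"fingers": -1,"x": 0,"y": 0,"z": 0,"ax": 0,"ay": 0,"az": 0},{"fingers": -1,"x": 0,"y": 0,"z": 0,"ax": 0,"ay": 0,"az": 0}])

```text
clock: 8.33
tcp_pos: [0.5224, 0.0635, 0.1942]
orientation: [-0.138, -2.824, -0.022]
contact_force: [-1.1, -0.1, -2.6]
grip_width: 0.0373
gripper_force: 81.5
```

arm_command(rows=[{"fingers": -1,"x": -0.0003,"y": 0,"z": 0.001,"ax": 0,"ay": 0,"az": 0},{"fingers": -1,"x": 0,"y": 0,"z": 0,"ax": 0,"ay": 0,"az": 0},{"fingers": -1,"x": 0,"y": 0,"z": 0,"ax": 0,"ay": 0,"az": 0}])

```text
clock: 8.58
tcp_pos: [0.5227, 0.0635, 0.1936]
orientation: [-0.138, -2.824, -0.022]
contact_force: [-0.6, -0.5, -0.5]
grip_width: 0.0375
gripper_force: 81.8
```

```bash
python3 -c "
from h import *
o,M=eye()"
```

```text
t 8.58 q [-0.39  0.46  0.28  1.74 -0.2   1.28  1.44] p [0.5227 0.0635 0.1936] F [-0.6  -0.5  -0.49] w 0.0375 gf 81.8
 yaw(tool y) 84.4 z axis [-0.3076  0.0303 -0.951 ]
 eye u,v,z 0.5038 0.116 0.1635 back u,z 0.5228 0.1573 front 0.4847 0.1696 pitch 18.0 Fu,Fv -0.55 -0.56
```

arm_command(rows=[{"fingers": -1,"x": 0.0003,"y": 0,"z": -0.001,"ax": 0,"ay": 0,"az": 0},{"fingers": -1,"x": -0.0029,"y": 0,"z": -0.0009,"ax": 0,"ay": 0,"az": 0},{"fingers": -1,"x": -0.0029,"y": 0,"z": -0.0009,"ax": 0,"ay": 0,"az": 0},{"fingers": -1,"x": -0.0029,"y": 0,"z": -0.0009,"ax": 0,"ay": 0,"az": 0},{"fingers": -1,"x": 0,"y": 0,"z": 0,"ax": 0,"ay": 0,"az": 0},{"fingers": -1,"x": 0,"y": 0,"z": 0,"ax": 0,"ay": 0,"az": 0}])

```text
clock: 9.08
tcp_pos: [0.532, 0.0625, 0.194]
orientation: [-0.138, -2.824, -0.022]
contact_force: [0.2, 0.1, -3.1]
grip_width: 0.0376
gripper_force: 81.5
```

```bash
python3 -c "
from h import *
o,M=eye()"
```

```text
t 9.08 q [-0.39  0.47  0.28  1.72 -0.2   1.29  1.44] p [0.532  0.0625 0.194 ] F [ 0.16  0.07 -3.12] w 0.0376 gf 81.5
 yaw(tool y) 84.39 z axis [-0.3077  0.03   -0.951 ]
 eye u,v,z 0.5131 0.1159 0.1639 back u,z 0.5321 0.1577 front 0.4941 0.1701 pitch 18.01 Fu,Fv 0.15 0.09
```

arm_command(rows=[{"fingers": -1,"x": -0.0019,"y": 0,"z": -0.0006,"ax": 0,"ay": 0,"az": 0},{"fingers": -1,"x": -0.0019,"y": 0,"z": -0.0006,"ax": 0,"ay": 0,"az": 0},{"fingers": -1,"x": -0.0019,"y": 0,"z": -0.0006,"ax": 0,"ay": 0,"az": 0},{"fingers": -1,"x": -0.0019,"y": 0,"z": -0.0006,"ax": 0,"ay": 0,"az": 0},{"fingers": -1,"x": -0.0019,"y": 0,"z": -0.0006,"ax": 0,"ay": 0,"az": 0}])

```text
clock: 9.5
tcp_pos: [0.542, 0.0616, 0.1942]
orientation: [-0.138, -2.824, -0.022]
contact_force: [0.1, -0.0, -2.0]
grip_width: 0.037
gripper_force: 81.5
```

```bash
python3 -c "
from h import *
o,M=eye()"
```

```text
t 9.5 q [-0.38  0.49  0.28  1.69 -0.2   1.3   1.45] p [0.542  0.0616 0.1942] F [ 0.1  -0.04 -1.99] w 0.037 gf 81.5
 yaw(tool y) 84.4 z axis [-0.3074  0.0302 -0.9511]
 eye u,v,z 0.5232 0.1161 0.1641 back u,z 0.5422 0.1579 front 0.5041 0.1702 pitch 17.99 Fu,Fv 0.1 -0.03
```

arm_command(rows=[{"fingers": -1,"x": -0.0014,"y": 0,"z": -0.0005,"ax": 0,"ay": 0,"az": 0},{"fingers": -1,"x": -0.0014,"y": 0,"z": -0.0005,"ax": 0,"ay": 0,"az": 0},{"fingers": -1,"x": -0.0014,"y": 0,"z": -0.0005,"ax": 0,"ay": 0,"az": 0}])

```text
clock: 9.75
tcp_pos: [0.5463, 0.0612, 0.1943]
orientation: [-0.138, -2.824, -0.022]
contact_force: [-0.7, 0.4, -3.4]
grip_width: 0.0374
gripper_force: 81.5
```

```bash
python3 -c "
from h import *
o,M=eye();f=grab('scene','3')
c=cv2.resize(f['frame'][130:230,280:370],None,fx=6,fy=6,interpolation=cv2.INTER_CUBIC)
cv2.imwrite('pics/c3.png',c[...,::-1])"
```

```text
t 9.75 q [-0.38  0.49  0.28  1.68 -0.2   1.3   1.45] p [0.5463 0.0612 0.1943] F [-0.69  0.38 -3.37] w 0.0374 gf 81.5
 yaw(tool y) 84.4 z axis [-0.3076  0.0302 -0.951 ]
 eye u,v,z 0.5275 0.1161 0.1642 back u,z 0.5465 0.158 front 0.5085 0.1703 pitch 18.01 Fu,Fv -0.72 0.31
```

View pics/c3.png

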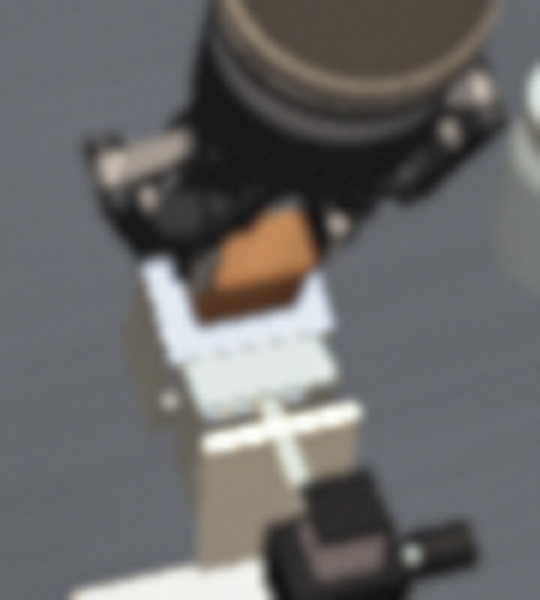

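```bash
python3 -c "
from h import *
for t in '23':
  f=load('scene',t);W=world(f);F=f['frame'].astype(int)
  for off in(-.012,0.012,.018):
    print(t,off)
    # sample along the stand u axis at lateral offset, height .157, project to pixels
    T=np.linalg.inv(f['world_from_camera']);out=[]
    for u in np.arange(.52,.59,.003):
        p=U*u+V*(.1155+off);p[2]=.157
        px,_=cv2.projectPoints((T[:3,:3]@p+T[:3,3])[None],np.zeros(3),np.zeros(3),f['K'],np.array(f['distortion'],float))
        x,y=px.ravel();w=W[int(round(y)),int(round(x))];out.append(f'{u:.3f}:{F[int(round(y)),int(round(x))].mean():.0f}/{w[2]*1000:.0f}')
    print(' '.join(out))
"
```

```text
2 -0.012
0.520:105/-3 0.523:113/4 0.526:145/3 0.529:177/129 0.532:151/124 0.535:129/117 0.538:178/159 0.541:219/159 0.544:229/158 0.547:230/157 0.550:229/158 0.553:228/159 0.556:228/160 0.559:228/158 0.562:225/158 0.565:217/158 0.568:177/115 0.571:135/114 0.574:145/108 0.577:220/157 0.580:250/158 0.583:235/157 0.586:176/153 0.589:138/146
2 0.012
0.520:103/108 0.523:103/105 0.526:117/106 0.529:147/128 0.532:161/130 0.535:130/121 0.538:138/116 0.541:225/161 0.544:229/160 0.547:229/158 0.550:228/162 0.553:228/158 0.556:228/159 0.559:228/159 0.562:222/159 0.565:198/156 0.568:158/121 0.571:136/118 0.574:112/121 0.577:172/121 0.580:237/158 0.583:206/154 0.586:155/151 0.589:135/143
2 0.018
0.520:99/120 0.523:103/125 0.526:130/124 0.529:154/131 0.532:147/123 0.535:128/117 0.538:174/158 0.541:215/158 0.544:229/159 0.547:229/161 0.550:229/160 0.553:228/159 0.556:228/158 0.559:228/158 0.562:226/162 0.565:195/160 0.568:108/137 0.571:98/137 0.574:134/138 0.577:230/161 0.580:248/157 0.583:230/153 0.586:169/153 0.589:137/149
3 -0.012
0.520:110/179 0.523:80/180 0.526:112/176 0.529:165/167 0.532:209/
[... 249 characters left out ...]
76/154 0.589:138/149
3 0.012
0.520:62/191 0.523:56/186 0.526:60/180 0.529:94/174 0.532:156/165 0.535:220/165 0.538:231/165 0.541:219/161 0.544:216/160 0.547:226/159 0.550:228/160 0.553:228/158 0.556:229/159 0.559:227/157 0.562:222/160 0.565:197/154 0.568:158/120 0.571:136/123 0.574:113/126 0.577:172/122 0.580:237/154 0.583:206/156 0.586:154/149 0.589:135/147
3 0.018
0.520:57/192 0.523:54/186 0.526:69/179 0.529:138/169 0.532:200/164 0.535:229/164 0.538:233/162 0.541:231/163 0.544:222/162 0.547:226/159 0.550:229/159 0.553:228/161 0.556:228/159 0.559:228/160 0.562:226/159 0.565:195/158 0.568:109/135 0.571:99/141 0.574:135/138 0.577:229/161 0.580:248/159 0.583:230/158 0.586:169/153 0.589:137/148
```

The small cutter has not moved: its back edge is still at u ≈ 0.566. My strap sits about 1 mm above its strap and slightly over it, so the earlier "contact" was noise. I'll back off and go lower.

arm_command(rows=[{"fingers": -1,"x": 0.006,"y": 0,"z": 0.0016,"ax": 0,"ay": 0,"az": 0},{"fingers": -1,"x": 0.006,"y": 0,"z": 0.0019,"ax": 0,"ay": 0,"az": 0},{"fingers": -1,"x": 0.004,"y": 0,"z": 0.0013,"ax": 0,"ay": 0,"az": 0},{"fingers": -1,"x": 0,"y": 0,"z": 0,"ax": 0,"ay": 0,"az": 0},{"fingers": -1,"x": -0.0003,"y": 0,"z": 0.001,"ax": 0,"ay": 0,"az": 0},{"fingers": -1,"x": -0.0003,"y": 0,"z": 0.001,"ax": 0,"ay": 0,"az": 0},{"fingers": -1,"x": 0,"y": 0,"z": 0,"ax": 0,"ay": 0,"az": 0},{"fingers": -1,"x": 0,"y": 0,"z": 0,"ax": 0,"ay": 0,"az": 0}])

```text
clock: 10.47
tcp_pos: [0.5296, 0.0628, 0.1925]
orientation: [-0.138, -2.824, -0.022]
contact_force: [-0.7, 0.6, -3.6]
grip_width: 0.0375
gripper_force: 81.5
```

```bash
python3 -c "
from h import *
o,M=eye()"
```

```text
t 10.47 q [-0.39  0.47  0.28  1.72 -0.2   1.28  1.44] p [0.5296 0.0628 0.1925] F [-0.65  0.63 -3.56] w 0.0375 gf 81.5
 yaw(tool y) 84.39 z axis [-0.3076  0.0301 -0.951 ]
 eye u,v,z 0.5107 0.116 0.1623 back u,z 0.5298 0.1562 front 0.4917 0.1685 pitch 18.0 Fu,Fv -0.71 0.56
```

arm_command(rows=[{"fingers": -1,"x": 0,"y": 0,"z": 0,"ax": 0,"ay": 0,"az": 0}])

```text
clock: 10.55
tcp_pos: [0.5296, 0.0628, 0.1926]
orientation: [-0.138, -2.824, -0.022]
contact_force: [-0.4, 0.3, -2.1]
grip_width: 0.0372
gripper_force: 81.5
```

arm_command(rows=[{"fingers": -1,"x": 0,"y": 0,"z": 0,"ax": 0,"ay": 0,"az": 0}])

```text
clock: 10.63
tcp_pos: [0.5296, 0.0628, 0.1926]
orientation: [-0.138, -2.824, -0.022]
contact_force: [0.1, 0.3, -3.4]
grip_width: 0.0373
gripper_force: 81.5
```

arm_command(rows=[{"fingers": -1,"x": -0.0003,"y": 0,"z": 0.001,"ax": 0,"ay": 0,"az": 0},{"fingers": -1,"x": 0,"y": 0,"z": 0,"ax": 0,"ay": 0,"az": 0}])

```text
clock: 10.8
tcp_pos: [0.5296, 0.0628, 0.1915]
orientation: [-0.138, -2.825, -0.022]
contact_force: [0.1, -0.5, -1.3]
grip_width: 0.0373
gripper_force: 81.6
```

arm_command(rows=[{"fingers": -1,"x": -0.0003,"y": 0,"z": 0.001,"ax": 0,"ay": 0,"az": 0},{"fingers": -1,"x": 0,"y": 0,"z": 0,"ax": 0,"ay": 0,"az": 0}])

```text
clock: 10.97
tcp_pos: [0.5298, 0.0628, 0.1911]
orientation: [-0.138, -2.825, -0.022]
contact_force: [1.3, 0.0, 3.4]
grip_width: 0.037
gripper_force: 82.1
```

arm_command(rows=[{"fingers": -1,"x": 0,"y": 0,"z": 0,"ax": 0,"ay": 0,"az": 0}])

```text
clock: 11.05
tcp_pos: [0.5298, 0.0628, 0.1911]
orientation: [-0.138, -2.825, -0.022]
contact_force: [0.2, 0.2, 4.3]
grip_width: 0.0376
gripper_force: 82.2
```

```bash
python3 -c "
from h import *
o,M=eye()"
```

```text
t 11.05 q [-0.39  0.47  0.28  1.73 -0.2   1.28  1.44] p [0.5298 0.0628 0.1911] F [0.2  0.23 4.32] w 0.0376 gf 82.2
 yaw(tool y) 84.39 z axis [-0.3068  0.0304 -0.9513]
 eye u,v,z 0.511 0.116 0.1609 back u,z 0.53 0.1548 front 0.4919 0.1671 pitch 17.95 Fu,Fv 0.18 0.25
```

Real contact now: the strap's back edge meets the rod at TCP z ≈ 0.1912 (estimate 0.1549, true 0.154). I'll raise slightly and push.

arm_command(rows=[{"fingers": -1,"x": 0.0004,"y": 0,"z": -0.0013,"ax": 0,"ay": 0,"az": 0},{"fingers": -1,"x": -0.0019,"y": 0,"z": -0.0006,"ax": 0,"ay": 0,"az": 0},{"fingers": -1,"x": -0.0019,"y": 0,"z": -0.0006,"ax": 0,"ay": 0,"az": 0},{"fingers": -1,"x": -0.0019,"y": 0,"z": -0.0006,"ax": 0,"ay": 0,"az": 0},{"fingers": -1,"x": 0,"y": 0,"z": 0,"ax": 0,"ay": 0,"az": 0}])

```text
clock: 11.47
tcp_pos: [0.5357, 0.0622, 0.1915]
orientation: [-0.138, -2.824, -0.022]
contact_force: [0.8, -0.4, -3.4]
grip_width: 0.0371
gripper_force: 81.5
```

```bash
python3 -c "
from h import *
o,M=eye()"
```

```text
t 11.47 q [-0.39  0.48  0.28  1.71 -0.2   1.29  1.45] p [0.5357 0.0622 0.1915] F [ 0.77 -0.44 -3.4 ] w 0.0371 gf 81.5
 yaw(tool y) 84.39 z axis [-0.3077  0.03   -0.951 ]
 eye u,v,z 0.5169 0.116 0.1613 back u,z 0.5359 0.1551 front 0.4978 0.1675 pitch 18.01 Fu,Fv 0.81 -0.36
```

arm_command(rows=[{"fingers": -1,"x": -0.0014,"y": 0,"z": -0.0005,"ax": 0,"ay": 0,"az": 0},{"fingers": -1,"x": -0.0014,"y": 0,"z": -0.0004,"ax": 0,"ay": 0,"az": 0},{"fingers": -1,"x": -0.0014,"y": 0,"z": -0.0005,"ax": 0,"ay": 0,"az": 0},{"fingers": -1,"x": -0.0014,"y": 0,"z": -0.0004,"ax": 0,"ay": 0,"az": 0}])

```text
clock: 11.8
tcp_pos: [0.5411, 0.0617, 0.1917]
orientation: [-0.138, -2.823, -0.022]
contact_force: [-1.9, 0.0, -3.2]
grip_width: 0.0369
gripper_force: 81.5
```

arm_command(rows=[{"fingers": -1,"x": -0.0014,"y": 0,"z": -0.0005,"ax": 0,"ay": 0,"az": 0},{"fingers": -1,"x": -0.0014,"y": 0,"z": -0.0005,"ax": 0,"ay": 0,"az": 0}])

```text
clock: 11.97
tcp_pos: [0.5441, 0.0614, 0.1918]
orientation: [-0.138, -2.824, -0.022]
contact_force: [-1.2, 0.1, -3.1]
grip_width: 0.0375
gripper_force: 81.5
```

```bash
cat >> h.py <<'E'
def edges(t):
  f=grab('scene',t);F=f['frame'].astype(float).mean(-1);T=np.linalg.inv(f['world_from_camera'])
  us=np.arange(.52,.592,.0005)
  for off in(-.012,.012,.018):
    P=np.array([U*u+V*(.1155+off)+[0,0,.157] for u in us])
    px=cv2.projectPoints(P@T[:3,:3].T+T[:3,3],np.zeros(3),np.zeros(3),f['K'],np.array(f['distortion'],float))[0].reshape(1,-1,2).astype(np.float32)
    s=cv2.remap(F.astype(np.float32),px[...,0],px[...,1],cv2.INTER_LINEAR)[0]
    b=s>185;k=np.nonzero(np.diff(b.astype(int)))[0];print('edges',off,[(float(us[i].round(4)),'+' if not b[i] else '-') for i in k])
  return f
E
python3 -c "
from h import *
o,M=eye();edges('4')"
```

```text
t 11.97 q [-0.38  0.49  0.28  1.69 -0.2   1.3   1.45] p [0.5441 0.0614 0.1918] F [-1.18  0.07 -3.12] w 0.0375 gf 81.5
 yaw(tool y) 84.4 z axis [-0.3081  0.0302 -0.9509]
 eye u,v,z 0.5253 0.1161 0.1617 back u,z 0.5443 0.1555 front 0.5063 0.1679 pitch 18.03 Fu,Fv -1.18 -0.05
edges -0.012 [(0.5305, '+'), (0.5725, '-'), (0.5745, '+'), (0.5845, '-')]
edges 0.012 [(0.5315, '+'), (0.569, '-'), (0.576, '+'), (0.5845, '-')]
edges 0.018 [(0.531, '+'), (0.5685, '-'), (0.576, '+'), (0.585, '-')]
```

The small cutter is sliding (about 1.2 N) with about 6 mm to go to the plate.

arm_command(rows=[{"fingers": -1,"x": -0.0015,"y": 0,"z": -0.0001,"ax": 0,"ay": 0,"az": 0},{"fingers": -1,"x": -0.0014,"y": 0,"z": -0.0004,"ax": 0,"ay": 0,"az": 0},{"fingers": -1,"x": -0.001,"y": 0,"z": -0.0003,"ax": 0,"ay": 0,"az": 0}])

```text
clock: 12.27
tcp_pos: [0.548, 0.0611, 0.1916]
orientation: [-0.138, -2.824, -0.022]
contact_force: [-2.4, 0.5, -0.5]
grip_width: 0.0374
gripper_force: 81.7
```

arm_command(rows=[{"fingers": -1,"x": -0.0007,"y": 0,"z": -0.0002,"ax": 0,"ay": 0,"az": 0},{"fingers": -1,"x": 0,"y": 0,"z": 0,"ax": 0,"ay": 0,"az": 0}])

```text
clock: 12.43
tcp_pos: [0.5489, 0.0609, 0.1916]
orientation: [-0.138, -2.824, -0.022]
contact_force: [-2.2, 0.7, -0.1]
grip_width: 0.0374
gripper_force: 81.7
```

```bash
python3 -c "
from h import *
o,M=eye();edges('5')"
```

```text
t 12.43 q [-0.38  0.5   0.28  1.68 -0.2   1.3   1.45] p [0.5489 0.0609 0.1916] F [-2.21  0.68 -0.08] w 0.0374 gf 81.7
 yaw(tool y) 84.4 z axis [-0.3077  0.0303 -0.951 ]
 eye u,v,z 0.5301 0.1161 0.1614 back u,z 0.5491 0.1552 front 0.5111 0.1676 pitch 18.01 Fu,Fv -2.27 0.45
edges -0.012 [(0.535, '+'), (0.5845, '-')]
edges 0.012 [(0.536, '+'), (0.585, '-')]
edges 0.018 [(0.5365, '+'), (0.585, '-')]
```

arm_command(rows=[{"fingers": -1,"x": -0.0004,"y": 0,"z": -0.0006,"ax": 0,"ay": 0,"az": 0},{"fingers": -1,"x": 0,"y": 0,"z": 0,"ax": 0,"ay": 0,"az": 0}])

```text
clock: 12.65
tcp_pos: [0.5498, 0.0608, 0.1918]
orientation: [-0.138, -2.825, -0.022]
contact_force: [-0.9, 0.2, -2.2]
grip_width: 0.0374
gripper_force: 81.5
```

arm_command(rows=[{"fingers": -1,"x": -0.0005,"y": 0,"z": -0.0002,"ax": 0,"ay": 0,"az": 0},{"fingers": -1,"x": 0,"y": 0,"z": 0,"ax": 0,"ay": 0,"az": 0}])

```text
clock: 12.82
tcp_pos: [0.5502, 0.0608, 0.1918]
orientation: [-0.138, -2.825, -0.022]
contact_force: [-1.1, 0.4, -2.7]
grip_width: 0.0374
gripper_force: 81.5
```

arm_command(rows=[{"fingers": -1,"x": -0.0005,"y": 0,"z": -0.0002,"ax": 0,"ay": 0,"az": 0},{"fingers": -1,"x": 0,"y": 0,"z": 0,"ax": 0,"ay": 0,"az": 0}])

```text
clock: 12.98
tcp_pos: [0.5507, 0.0607, 0.1919]
orientation: [-0.138, -2.825, -0.022]
contact_force: [-0.9, 0.4, -2.8]
grip_width: 0.0372
gripper_force: 81.5
```

```bash
python3 -c "
from h import *
o,M=eye()"
```

```text
t 12.98 q [-0.38  0.5   0.28  1.67 -0.2   1.3   1.45] p [0.5507 0.0607 0.1919] F [-0.88  0.38 -2.76] w 0.0372 gf 81.5
 yaw(tool y) 84.4 z axis [-0.3073  0.0301 -0.9511]
 eye u,v,z 0.5319 0.116 0.1617 back u,z 0.551 0.1555 front 0.5129 0.1679 pitch 17.98 Fu,Fv -0.91 0.29
```

arm_command(rows=[{"fingers": -1,"x": -0.0005,"y": 0,"z": -0.0001,"ax": 0,"ay": 0,"az": 0},{"fingers": -1,"x": 0,"y": 0,"z": 0,"ax": 0,"ay": 0,"az": 0}])

```text
clock: 13.15
tcp_pos: [0.5511, 0.0607, 0.1919]
orientation: [-0.138, -2.824, -0.022]
contact_force: [-0.9, -0.2, -2.6]
grip_width: 0.0372
gripper_force: 81.5
```

arm_command(rows=[{"fingers": -1,"x": -0.0005,"y": 0,"z": -0.0001,"ax": 0,"ay": 0,"az": 0},{"fingers": -1,"x": 0,"y": 0,"z": 0,"ax": 0,"ay": 0,"az": 0}])

```text
clock: 13.32
tcp_pos: [0.5515, 0.0606, 0.1918]
orientation: [-0.138, -2.824, -0.022]
contact_force: [-1.2, 0.0, -2.4]
grip_width: 0.0375
gripper_force: 81.5
```

```bash
python3 -c "
from h import *
o,M=eye();edges('6')"
```

```text
t 13.32 q [-0.38  0.5   0.28  1.67 -0.21  1.3   1.45] p [0.5515 0.0606 0.1918] F [-1.25  0.02 -2.42] w 0.0375 gf 81.5
 yaw(tool y) 84.4 z axis [-0.3076  0.0301 -0.951 ]
 eye u,v,z 0.5328 0.116 0.1617 back u,z 0.5518 0.1555 front 0.5138 0.1678 pitch 18.0 Fu,Fv -1.24 -0.11
edges -0.012 [(0.538, '+'), (0.5845, '-')]
edges 0.012 [(0.5385, '+'), (0.585, '-')]
edges 0.018 [(0.539, '+'), (0.585, '-')]
```

arm_command(rows=[{"fingers": -1,"x": -0.0005,"y": 0,"z": -0.0001,"ax": 0,"ay": 0,"az": 0},{"fingers": -1,"x": 0,"y": 0,"z": 0,"ax": 0,"ay": 0,"az": 0}])

```text
clock: 13.53
tcp_pos: [0.552, 0.0606, 0.1918]
orientation: [-0.138, -2.824, -0.022]
contact_force: [-1.4, -0.1, -2.3]
grip_width: 0.0371
gripper_force: 81.5
```

arm_command(rows=[{"fingers": -1,"x": -0.0004,"y": 0,"z": -0.0001,"ax": 0,"ay": 0,"az": 0},{"fingers": -1,"x": 0,"y": 0,"z": 0,"ax": 0,"ay": 0,"az": 0}])

```text
clock: 13.7
tcp_pos: [0.5522, 0.0606, 0.1918]
orientation: [-0.138, -2.824, -0.022]
contact_force: [-2.1, -0.7, -1.4]
grip_width: 0.0376
gripper_force: 81.5
```

```bash
python3 -c "
from h import *
o,M=eye()"
```

```text
t 13.7 q [-0.38  0.51  0.28  1.67 -0.21  1.3   1.46] p [0.5522 0.0606 0.1918] F [-2.13 -0.74 -1.43] w 0.0376 gf 81.5
 yaw(tool y) 84.4 z axis [-0.3081  0.0302 -0.9509]
 eye u,v,z 0.5335 0.1161 0.1616 back u,z 0.5525 0.1554 front 0.5144 0.1678 pitch 18.04 Fu,Fv -2.04 -0.95
```

arm_command(rows=[{"fingers": -1,"x": -0.0004,"y": 0,"z": -0.0002,"ax": 0,"ay": 0,"az": 0},{"fingers": -1,"x": 0,"y": 0,"z": 0,"ax": 0,"ay": 0,"az": 0}])

```text
clock: 13.87
tcp_pos: [0.5525, 0.0605, 0.1918]
orientation: [-0.138, -2.823, -0.022]
contact_force: [-2.8, -0.3, -1.1]
grip_width: 0.0378
gripper_force: 81.6
```

arm_command(rows=[{"fingers": -1,"x": -0.0003,"y": 0,"z": -0.0001,"ax": 0,"ay": 0,"az": 0},{"fingers": -1,"x": 0,"y": 0,"z": 0,"ax": 0,"ay": 0,"az": 0}])

```text
clock: 14.03
tcp_pos: [0.5527, 0.0605, 0.1918]
orientation: [-0.138, -2.823, -0.022]
contact_force: [-4.0, -0.7, 0.2]
grip_width: 0.0372
gripper_force: 81.6
```

```bash
python3 -c "
from h import *
o,M=eye()"
```

```text
t 14.03 q [-0.37  0.51  0.28  1.67 -0.21  1.31  1.46] p [0.5527 0.0605 0.1918] F [-4.01 -0.67  0.19] w 0.0372 gf 81.6
 yaw(tool y) 84.4 z axis [-0.3088  0.0302 -0.9507]
 eye u,v,z 0.5339 0.1161 0.1617 back u,z 0.5529 0.1555 front 0.5149 0.1679 pitch 18.07 Fu,Fv -3.92 -1.07
```

The small cutter has met the plate: 4 N, face at u ≈ 0.579, so the tip's inside is at ≈ 0.510. I'll back off slightly and level about the strap's back edge.

arm_command(rows=[{"fingers": -1,"x": 0.0017,"y": 0,"z": -0.0008,"ax": 0,"ay": 0,"az": 0},{"fingers": -1,"x": 0,"y": 0,"z": 0,"ax": 0,"ay": 0,"az": 0},{"fingers": -1,"x": 0.0016,"y": 0,"z": 0.0011,"ax": 0,"ay": -3,"az": 0},{"fingers": -1,"x": 0.0016,"y": 0,"z": 0.0011,"ax": 0,"ay": -3,"az": 0},{"fingers": -1,"x": 0,"y": 0,"z": 0,"ax": 0,"ay": 0,"az": 0},{"fingers": -1,"x": 0,"y": 0,"z": 0,"ax": 0,"ay": 0,"az": 0}])

```text
clock: 14.53
tcp_pos: [0.5485, 0.0612, 0.1925]
orientation: [-0.143, -2.93, -0.016]
contact_force: [0.4, -0.1, -3.6]
grip_width: 0.0373
gripper_force: 81.5
```

```bash
python3 -c "
from h import *
o,M=eye(.0325)"
```

```text
t 14.53 q [-0.41  0.44  0.29  1.75 -0.18  1.18  1.43] p [0.5485 0.0612 0.1925] F [ 0.39 -0.07 -3.63] w 0.0373 gf 81.5
 yaw(tool y) 84.41 z axis [-0.2057  0.0208 -0.9784]
 eye u,v,z 0.5328 0.1163 0.1607 back u,z 0.5523 0.1566 front 0.5132 0.1649 pitch 11.93 Fu,Fv 0.4 -0.03
```

arm_command(rows=[{"fingers": -1,"x": 0.0016,"y": 0,"z": 0.0011,"ax": 0,"ay": -3,"az": 0},{"fingers": -1,"x": 0.0016,"y": 0,"z": 0.0011,"ax": 0,"ay": -3,"az": 0},{"fingers": -1,"x": 0,"y": 0,"z": 0,"ax": 0,"ay": 0,"az": 0},{"fingers": -1,"x": 0,"y": 0,"z": 0,"ax": 0,"ay": 0,"az": 0}])

```text
clock: 14.87
tcp_pos: [0.5448, 0.0614, 0.1907]
orientation: [-0.148, -3.032, -0.008]
contact_force: [-0.1, 0.1, -2.2]
grip_width: 0.0376
gripper_force: 81.5
```

```bash
python3 -c "
from h import *
o,M=eye(.0325)"
```

```text
t 14.87 q [-0.44  0.37  0.29  1.84 -0.15  1.05  1.4 ] p [0.5448 0.0614 0.1907] F [-0.14  0.13 -2.23] w 0.0376 gf 81.5
 yaw(tool y) 84.41 z axis [-0.1049  0.0106 -0.9944]
 eye u,v,z 0.5324 0.1162 0.1584 back u,z 0.5523 0.1563 front 0.5125 0.1605 pitch 6.05 Fu,Fv -0.16 0.11
```

arm_command(rows=[{"fingers": -1,"x": 0.0014,"y": 0,"z": 0.0011,"ax": 0,"ay": -3,"az": 0},{"fingers": -1,"x": 0.0014,"y": 0,"z": 0.0011,"ax": 0,"ay": -3,"az": 0},{"fingers": -1,"x": 0,"y": 0,"z": 0,"ax": 0,"ay": 0,"az": 0},{"fingers": -1,"x": 0,"y": 0,"z": 0,"ax": 0,"ay": 0,"az": 0}])

```text
clock: 15.2
tcp_pos: [0.5419, 0.0617, 0.1885]
orientation: [-0.153, -3.136, -0.0]
contact_force: [0.1, 0.5, -2.8]
grip_width: 0.0374
gripper_force: 81.5
```

```bash
python3 -c "
from h import *
o,M=eye(.0325)
f=grab('scene','7')
c=cv2.resize(f['frame'][130:230,280:370],None,fx=6,fy=6,interpolation=cv2.INTER_CUBIC)
cv2.imwrite('pics/c7.png',c[...,::-1])"
```

```text
t 15.2 q [-0.47  0.31  0.3   1.92 -0.11  0.92  1.36] p [0.5419 0.0617 0.1885] F [ 0.12  0.55 -2.84] w 0.0374 gf 81.5
 yaw(tool y) 84.41 z axis [-1.6e-03  1.0e-04 -1.0e+00]
 eye u,v,z 0.5328 0.1162 0.156 back u,z 0.5528 0.156 front 0.5128 0.156 pitch 0.09 Fu,Fv 0.06 0.55
```

View pics/c7.png

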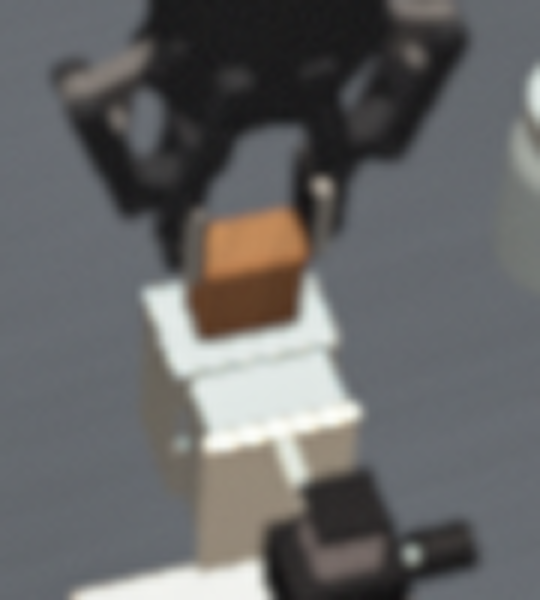

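The picture shows the wooden-grip cutter level behind the tip, strap at (240,330), and the small one at (275,390) against the plate. Next is gentle lowering onto the rod.

arm_command(rows=[{"fingers": -1,"x": 0.0004,"y": 0,"z": 0.0008,"ax": 0,"ay": 0,"az": 0},{"fingers": -1,"x": 0,"y": 0,"z": 0.0006,"ax": 0,"ay": 0,"az": 0},{"fingers": -1,"x": 0,"y": 0,"z": 0,"ax": 0,"ay": 0,"az": 0}])

```text
clock: 15.5
tcp_pos: [0.5417, 0.0615, 0.1866]
orientation: [-0.154, -3.137, 0.001]
contact_force: [-0.0, -0.3, -3.2]
grip_width: 0.0375
gripper_force: 81.5
```

arm_command(rows=[{"fingers": -1,"x": 0,"y": 0,"z": 0.0005,"ax": 0,"ay": 0,"az": 0},{"fingers": -1,"x": 0,"y": 0,"z": 0,"ax": 0,"ay": 0,"az": 0}])

```text
clock: 15.67
tcp_pos: [0.5415, 0.0615, 0.1862]
orientation: [-0.154, -3.138, 0.0]
contact_force: [0.0, -0.9, -2.0]
grip_width: 0.0373
gripper_force: 81.5
```

arm_command(rows=[{"fingers": -1,"x": 0,"y": 0,"z": 0.0004,"ax": 0,"ay": 0,"az": 0},{"fingers": -1,"x": 0,"y": 0,"z": 0,"ax": 0,"ay": 0,"az": 0}])

```text
clock: 15.83
tcp_pos: [0.5413, 0.0616, 0.1859]
orientation: [-0.154, -3.138, 0.0]
contact_force: [0.2, -0.5, -3.1]
grip_width: 0.0373
gripper_force: 81.5
```

```bash
python3 -c "
from h import *
o,M=eye(.0325);print(o['moment'].round(3))"
```

```text
t 15.83 q [-0.47  0.31  0.3   1.93 -0.12  0.92  1.36] p [0.5413 0.0616 0.1859] F [ 0.24 -0.5  -3.08] w 0.0373 gf 81.5
 yaw(tool y) 84.4 z axis [-1.e-04 -0.e+00 -1.e+00]
 eye u,v,z 0.5323 0.1161 0.1534 back u,z 0.5523 0.1534 front 0.5123 0.1534 pitch 0.0 Fu,Fv 0.29 -0.47
[-0.014  0.024  0.025]
```

arm_command(rows=[{"fingers": -1,"x": 0,"y": 0,"z": 0.0005,"ax": 0,"ay": 0,"az": 0},{"fingers": -1,"x": 0,"y": 0,"z": 0,"ax": 0,"ay": 0,"az": 0}])

```text
clock: 16.0
tcp_pos: [0.5413, 0.0617, 0.1856]
orientation: [0.154, 3.138, 0.0]
contact_force: [-0.2, -0.6, -3.4]
grip_width: 0.037
gripper_force: 81.5
```

arm_command(rows=[{"fingers": -1,"x": 0,"y": 0,"z": 0.0004,"ax": 0,"ay": 0,"az": 0},{"fingers": -1,"x": 0,"y": 0,"z": 0,"ax": 0,"ay": 0,"az": 0}])

```text
clock: 16.17
tcp_pos: [0.5414, 0.0617, 0.1855]
orientation: [0.154, 3.138, 0.0]
contact_force: [-1.6, 0.8, 0.1]
grip_width: 0.0375
gripper_force: 81.9
```

```bash
python3 -c "
from h import *
o,M=eye(.0325);print(o['moment'].round(3))"
```

```text
t 16.17 q [-0.47  0.32  0.3   1.93 -0.12  0.91  1.36] p [0.5414 0.0617 0.1855] F [-1.55  0.85  0.15] w 0.0375 gf 81.9
 yaw(tool y) 84.39 z axis [ 3.e-04  2.e-04 -1.e+00]
 eye u,v,z 0.5324 0.1161 0.153 back u,z 0.5524 0.153 front 0.5124 0.153 pitch -0.01 Fu,Fv -1.63 0.68
[-0.064  0.18  -0.021]
```

arm_command(rows=[{"fingers": -1,"x": 0.0002,"y": 0,"z": 0.0002,"ax": 0,"ay": 0,"az": 0},{"fingers": -1,"x": 0,"y": 0,"z": 0,"ax": 0,"ay": 0,"az": 0}])

```text
clock: 16.33
tcp_pos: [0.5414, 0.0617, 0.1854]
orientation: [0.154, 3.137, 0.0]
contact_force: [-1.5, -0.6, 3.2]
grip_width: 0.0373
gripper_force: 82.1
```

```bash
python3 -c "
from h import *
o,M=eye(.0325);print(o['moment'].round(3))"
```

```text
t 16.33 q [-0.47  0.31  0.3   1.93 -0.12  0.91  1.36] p [0.5414 0.0617 0.1854] F [-1.45 -0.57  3.24] w 0.0373 gf 82.1
 yaw(tool y) 84.4 z axis [ 8.e-04  3.e-04 -1.e+00]
 eye u,v,z 0.5324 0.1161 0.1529 back u,z 0.5524 0.1529 front 0.5124 0.1529 pitch -0.04 Fu,Fv -1.38 -0.72
[-0.095  0.273 -0.017]
```

arm_command(rows=[{"fingers": 0.1,"x": 0,"y": 0,"z": 0,"ax": 0,"ay": 0,"az": 0},{"fingers": 0.3,"x": 0,"y": 0,"z": 0,"ax": 0,"ay": 0,"az": 0},{"fingers": 0.4,"x": 0,"y": 0,"z": 0,"ax": 0,"ay": 0,"az": 0},{"fingers": 0.5,"x": 0,"y": 0,"z": 0,"ax": 0,"ay": 0,"az": 0},{"fingers": 0.5,"x": 0,"y": 0,"z": 0,"ax": 0,"ay": 0,"az": 0},{"fingers": 0.5,"x": 0,"y": 0,"z": 0,"ax": 0,"ay": 0,"az": 0}])

```text
clock: 16.83
tcp_pos: [0.541, 0.0617, 0.1849]
orientation: [-0.154, -3.138, -0.0]
contact_force: [-0.4, -0.1, -0.5]
grip_width: 0.064
gripper_force: 0.0
```

```bash
python3 -c "
from h import *
o,M=eye(.0325)
f=grab('scene','8')
c=cv2.resize(f['frame'][130:230,280:370],None,fx=6,fy=6,interpolation=cv2.INTER_CUBIC)
cv2.imwrite('pics/c8.png',c[...,::-1])"
```

```text
t 16.83 q [-0.47  0.32  0.3   1.93 -0.12  0.91  1.36] p [0.541  0.0617 0.1849] F [-0.38 -0.08 -0.45] w 0.064 gf 0.0
 yaw(tool y) 84.4 z axis [-1.e-04  0.e+00 -1.e+00]
 eye u,v,z 0.532 0.1161 0.1524 back u,z 0.552 0.1524 front 0.512 0.1524 pitch 0.0 Fu,Fv -0.37 -0.12
```

View pics/c8.png

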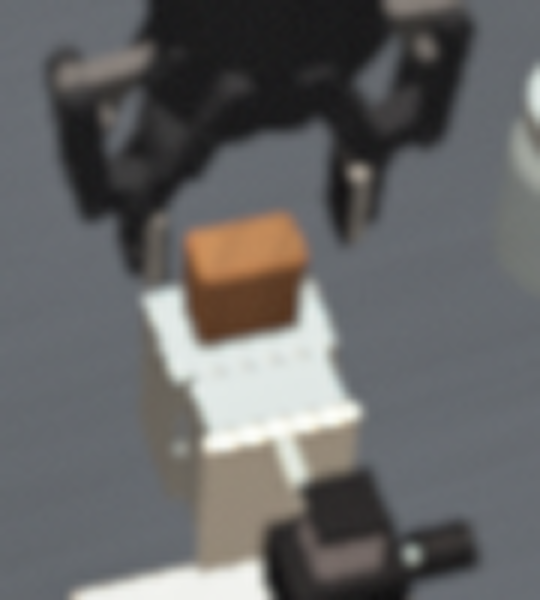

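The picture shows the cutter released, hanging level and flush in front of the small one; the pads are clear on both sides. Retreating.

arm_command(rows=[{"fingers": 0.5,"x": 0,"y": 0,"z": -0.01,"ax": 0,"ay": 0,"az": 0},{"fingers": 0.5,"x": 0,"y": 0,"z": -0.02,"ax": 0,"ay": 0,"az": 0},{"fingers": 0.5,"x": 0,"y": 0,"z": -0.03,"ax": 0,"ay": 0,"az": 0},{"fingers": 0.5,"x": 0,"y": 0,"z": -0.04,"ax": 0,"ay": 0,"az": 0},{"fingers": 0.5,"x": 0.02,"y": 0,"z": -0.02,"ax": 0,"ay": 0,"az": 0},{"fingers": 0.5,"x": 0.03,"y": -0.03,"z": 0,"ax": 0,"ay": 0,"az": 0},{"fingers": 0.5,"x": 0,"y": -0.04,"z": 0,"ax": 0,"ay": 0,"az": 0},{"fingers": 0.5,"x": 0,"y": -0.04,"z": 0,"ax": 0,"ay": 0,"az": 0},{"fingers": 0.5,"x": 0,"y": -0.04,"z": 0,"ax": 0,"ay": 0,"az": 0},{"fingers": 0.5,"x": 0,"y": 0,"z": 0,"ax": 0,"ay": 0,"az": 0}])

```text
clock: 17.72
tcp_pos: [0.4756, -0.0908, 0.3064]
orientation: [0.171, 3.135, -0.003]
contact_force: [-0.7, -0.4, 0.0]
grip_width: 0.0637
gripper_force: 0.0
```

```bash
python3 -c "
from h import *
f=grab('scene','9');g=grab('top','9')
c=cv2.resize(f['frame'][130:250,280:370],None,fx=5,fy=5,interpolation=cv2.INTER_CUBIC)
c2=cv2.resize(g['frame'][160:250,225:292],None,fx=5,fy=5,interpolation=cv2.INTER_CUBIC)
C=np.zeros((600,800,3),np.uint8);C[:,:450]=c;C[:450,455:790]=c2;cv2.imwrite('pics/c9.png',C[...,::-1])
W=world(f)[150:200,290:345].reshape(-1,3)
s=W[(W[:,2]>.15)&(W[:,2]<.165)&(W@U>.515)&(W@U<.576)];A=np.c_[s@U,s@V,np.ones(len(s))];print(len(s),np.linalg.lstsq(A,s[:,2],rcond=None)[0].round(4),s[:,2].mean())
g=W[(W[:,2]>.19)];print('grip top',len(g),np.median(g[:,2]),np.median(g@U),np.median(g@V))"
```

```text
437 [-0.0014 -0.0027  0.1601] 0.15898583409547054
grip top 224 0.2000523794203043 0.5363572541649955 0.11444536970693958
```

View pics/c9.png

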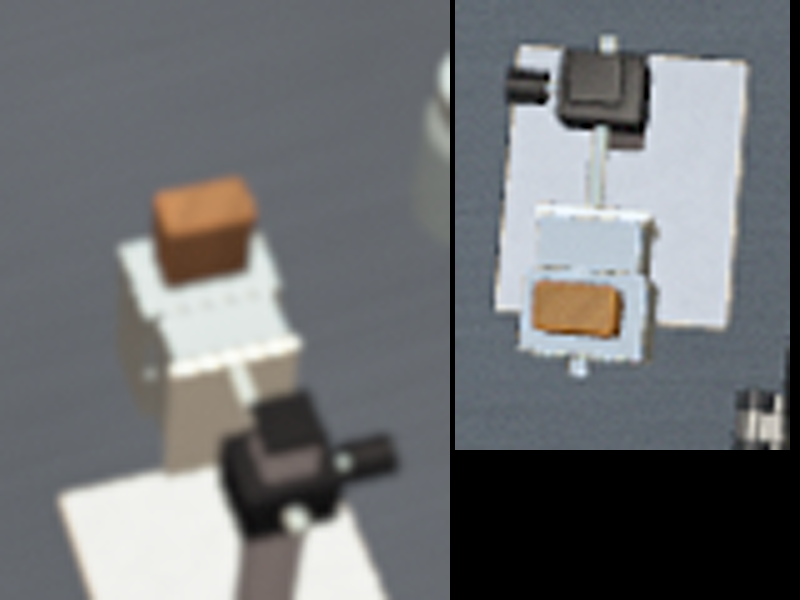

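Both straps are level (slope under 0.3 %) and lie edge to edge against the plate. The hook tip is visible in front at (578,368) in the crop, and the gripper is clear.

```bash
python3 -c "
from bench import r
print(r.hand_in())"
```

```text
the job is handed in; nothing more can be done
None
```

The wooden-grip cutter hangs level on the hook in front of the small one, which I slid back against the plate (push read about 4 N at most); I handed the job in at about 18 s of the 48 s allowed.

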